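# Uncouple the ink reservoir and put it away in the roll-top store

## Robot

A 6-joint arm with a two-finger parallel gripper is mounted at the origin on a cart in front of the work surface, level with it; the furniture and walls round the work are solid. World frame = base frame: x ahead of the robot, y to its left, z up, the work surface at z = 0. Lengths are in m, angles in rad, forces in N, time in s.
With the tool pointing down it reaches from about 0.3 to 0.85 m from the base axis. Payload 5.4 kg.
Tool frame: the origin (TCP) lies midway between the tips of the shut fingers; the grasp point (between the pads) lies 19 mm behind it; z points along the fingers, y is the line along which they close (so a half turn about z gives the same grasp; the last joint's range is limited). The gripper opens to 85 mm and grips with 20 to 120 N. Pads are 22 mm wide; open, the fingers measure 114 mm over their backs; the gripper's body (76 mm by 85 mm) begins 54 mm behind the grasp point. The pads swing forward as they close: fully open they stand 13 mm farther back than shut.
Start: joints at [0.973, 0.158, 1.597, -0, 1.386, -0.21], TCP at [0.217, 0.532, 0.231] pointing down, gripper open.
Joint ranges: [-2.91, 2.91], [-0.94, 2.29], [0.18, 2.7], [-1.29, 4.43], [0.17, 2.64], [-3, 3]. Speed limits (rad/s): [2.57, 2.57, 3.14, 3.14, 3.14, 3.14].

## Interface

Orientations are given as a rotation vector (axis times angle).
In Python, from cell import monitor, viewer, ticket gives the robot as it stands.
- The arm moves only by the tool play_rows, never from a script. Its argument "series" is a list of rows, each an object with "travel": the shift along the tool's x, y, z in cm, a list of three; "twist": the turn, a rotation vector about the tool's x, y, z in rad, a list of three; "jaw": the opening, from 0 (shut) to 1 (fully open). In form: [{"travel": [tx, ty, tz], "twist": [ax, ay, az], "jaw": jaw}, ...]. A call has exactly 10 rows; each row shifts and turns the commanded pose from where the row before left it, along the tool's axes as they then stand; what a row does not reach is not made up. A row lasts 1/10 s, in which the tool goes at most 50 mm and 8.59 degrees, less where a joint would pass 70% of its speed; a pose out of reach is approached as far as the arm can. A call is refused whole if a number of a shift passes 5 or a number of a turn 0.15, either way. A call with a gripper value outside its range is refused whole. The fingers move at their own pace and stop on an object; "grip_force" is the grip in N (left out, the last holds). Time passes only in rows, so rows that do not move let the fingers close, or fill a call up. It gives the time, the measured TCP pose, the force, the opening and the grip force at its end, in the units of the state.
- monitor.get_obs(): the state, without advancing time (a new reading comes with each control period).
- viewer.grab_frame(name): name is "scene" or "top" or "wrist"; returns a dict with "color" (384x512x3 uint8, blue, green, red), "range_z" (384x512 float32, m along the optical axis (not along the pixel's ray), 0 where there is no reading), "K" (3x3 intrinsics, pixels), "eye" and "attitude" of the camera in the world. Camera axes: x right, y up, looking along -z (the intrinsics and any distortion apply to the point x, -y, -z); pixel columns grow to the right and rows downward; lengths in m; the calibration is good to about 2 mm. A picture is of the moment at which its call begins.
- ticket.finish_job(): hands the job in; it is judged then, once.
The state is a dict: "time": time; "joint_positions": joint angles; "qvel": joint speeds; "tau": joint torques, N m; "tcp_pos": TCP position; "orientation": TCP orientation; "ft_force": force on the tool from outside, world axes, zero at the start; "wrist_torque": the same for the moment, N m; "grip_width": opening from 0.0 (shut) to 1.0 (fully open); "finger_force": force on a finger pad.
Only numpy, scipy, OpenCV 4.12 (cv2) and the standard library are available. Lean on these libraries where they do the work, as an engineer would, in place of code of your own. Each camera call takes 0.05 s, during which the arm holds its last target. There are 200 camera calls.

## Task

The ink cures in light, so put the reservoir away: pull up the spring sleeve of the feed unit's coupler, turn it anticlockwise (seen from above) to its released position and let it spring down there, then lift the reservoir out, stand it upright on the floor of the roll-top store next to the jar, and roll the shutter fully shut. Keep the reservoir upright all the way, leave the sleeve released, and do not tip or push about the jar in the store or the petri dish, ceramic blanks and white pot on the bench.

Things in the scene. Friction and masses are not known exactly. Their poses are not given: they have to be found in the camera images.
- dock: Ink feed unit fixed to the bench: a round grey pedestal, 96 mm across the foot, 66 mm across its top at 78 mm. Origin: centre of its underside; its z axis is the coupler's axis. On top a steel socket barrel (50 mm across, rim at 108 mm) inside the spring sleeve. Guide pins stick out of the barrel at its -x and +x sides; keyways for the reservoir's ears at -y and +y, 1.5 mm play a side.
- dock_seat (a point): Bottom of the coupler's socket, on its axis, 80 mm above the bench: the seated reservoir's underside rests here.
- sleeve_grip (a point): On the sleeve's axis, at the middle height of its grip, 12 mm below its rim (115 mm above the bench when down; moves with the sleeve). The sleeve is a round fluted aluminium ring, 64 mm outside diameter, from 85 to 127 mm above the bench when down, to be gripped across at any angle. The reservoir stands up through it to 151 mm; the housing's top below it is at 78 mm.
- sleeve_lift (a joint): How far the sleeve is pulled up, m: 0 = sprung fully down, 0.013 = upper stop. A spring pushes it down with 3.5 N (bottom) to 8 N (top), plus 1.4 N of weight. Its skirt's tongues clear the guide pins only above 0.008: lower, it cannot be turned from one position to the other.
- sleeve_turn (a joint): Turn of the sleeve, rad, growing anticlockwise from above: 0 = locked (inner lugs over the reservoir's ears), 1.047 = released; stops at -0.05 and 1.10. There pockets let it spring fully down over the pins (play 0.06 rad); between them it stays perched 8 mm up. Turns easily once lifted. A dark line down its side points to a bar mark on the housing (locked) or a ring mark (released).
- reservoir: Ink reservoir: a plain aluminium cylinder, 36 mm diameter, with a black fluted cap of 31 mm diameter, 71 mm high in all, 0.18 kg. Origin: centre of its underside, z up its axis. The cap spans 51 to 71 mm above the origin: grip it there. Ears along its -y and +y reach 24.5 mm from the axis, 19 to 29 mm up. It starts seated in the coupler; straight up by 55 mm it is clear of the sleeve.
- store: Roll-top store fixed to the bench: a white half cylinder lying on its side, 240 mm front to back, 214 mm wide, 133 mm high. Origin: centre of its underside, below the arc's axis; its front faces its own -x, y along its width, z up. Floor 12 mm above the bench. Two half-disc cheeks (radius 120 mm) at y = -100 and +100 mm. The front half is the open bay; a fixed hood covers the rear from x = +15 mm.
- store_floor (a point): Point on the store's floor in the open bay, midway between the cheeks, 52 mm in front of the arc's axis. The arc's axis runs along the store's y at the floor's height; the shutter's inner side is 106 mm from it. A reservoir whose axis is 25 to 60 mm in front of the arc's axis clears the shutter. The -y half of the bay is free; the jar stands in the +y half.
- shutter (a joint): Angle of the slatted shutter along its curved track, rad, about the arc's axis: 0 = fully shut (leading rail down at the front edge of the floor), 1.55 = fully open (rolled back under the hood, pull bar on top). It starts nearly or fully open. Stiff: 1 to 5 N along the track at the pull bar; it stays where it is left.
- shutter_bar (a point): Middle of the shutter's dark pull bar: 110 mm long along the store's y, 8 mm thick along the track, standing out from the slats (112 mm) to 135 mm from the arc's axis; this point is at 126 mm, 0.108 rad above the floor's level when shut. Open, the bar stands upright on top of the store, its edge 147 mm above the bench; shut, it juts out level in front, 26 mm above the bench.
- stored_jar: Small screw-lid jar, 43 mm diameter, 46 mm high, standing in the store's +y half about 62 mm from the middle. Origin: centre of its underside. Not to be tipped or pushed.
- petri: Lidded petri dish, 69 mm across, 15 mm high, on the bench in front of the feed unit. Origin: centre of its underside. Not to be disturbed.
- blanks: Taped stack of white ceramic blanks, 55 x 80 x 11 mm, on the bench. Origin: centre of its underside. Not to be disturbed.
- white_pot: White screw-lid pot, 52 mm across, 58 mm high, on the bench behind the feed unit. Origin: centre of its underside. Not to be disturbed.

How it is judged:
By the outcome, as a careful person would: the job done as asked, in the order asked, and still so for the second after the job is handed in, with the robot touching nothing.
It also fails if it takes over 64 s, if anything falls off the work surface, if the arm or the gripper's body presses on something with over 40 N, if the wrist force passes 120 N, or if a joint passes its speed limit or range.

## Working session

There is one attempt and no reset: what is moved stays moved. The work goes in short steps, Python scripts to look and compute and a tool call to move; the robot and the scene stay as the last step left them, time stands still between calls to the robot, and variables do not carry over. Pictures are saved under pics/ and viewed, at most 10 in all, crops included, and the job is handed in when it is done.

Besides the shell and the picture viewer there is one more tool, called after "Emit:" as a command line: name --argument value ..., lists and objects as JSON in quotes. play_rows: Moves the arm, as the interface text tells. Its arguments: {"type":"object","properties":{"series":{"type":"array","items":{"type":"object","properties":{"travel":{"type":"array","items":{"type":"number"}},"twist":{"type":"array","items":{"type":"number"}},"jaw":{"type":"number"}}}},"grip_force":{"type":"number"}},"required":["series"]}

```bash
mkdir -p pics; cat > h.py <<'E'
import numpy as np, cv2
from scipy.spatial.transform import Rotation as R
from cell import monitor, viewer, ticket
def cloud(f):
    K=f["K"];z=f["range_z"];v,u=np.indices(z.shape)
    p=np.stack([(u-K[0,2])/K[0,0]*z,-(v-K[1,2])/K[1,1]*z,-z],-1)
    A=np.array(f["attitude"]);A=R.from_rotvec(A).as_matrix() if A.size==3 else (A if A.shape==(3,3) else R.from_quat(A).as_matrix())
    w=p@A.T+np.array(f["eye"]); w[z==0]=np.nan
    return w
E
python3 - <<'E'
from h import *
o=monitor.get_obs();print(o)
for n in("scene","top"):
    f=viewer.grab_frame(n);print(n,f["eye"],f["attitude"],f["K"],[k for k in f])
    np.savez("f_"+n,**{k:f[k] for k in("color","range_z","K","eye","attitude")})
    cv2.imwrite(f"pics/{n}0.png",cv2.resize(f["color"],(800,600)))
E
```

```text
{'time': 0.0, 'joint_positions': array([ 9.72900228e-01,  1.59043731e-01,  1.59823213e+00, -5.12481732e-06,
        1.38617125e+00, -2.10058157e-01]), 'qvel': array([-2.74537363e-04, -1.20920565e-03, -1.53304384e-04, -1.07274572e-03,
       -3.48627882e-04,  5.97477951e-05]), 'tau': array([ 1.21771209e-03, -3.96005380e+01, -3.31437814e+01,  7.76488463e-06,
        8.35599873e-03, -1.63594109e-05]), 'tcp_pos': array([0.21711689, 0.53179559, 0.23031992]), 'orientation': array([-6.05262122e-01, -3.08199683e+00,  2.68098700e-03]), 'ft_force': array([ 0.16242297, -0.29601411, -0.11629616]), 'wrist_torque': array([-0.02809765, -0.01757276, -0.00785723]), 'finger_force': 0.0, 'grip_width': 1.0049789817162664}
scene [-0.13917674 -0.20160533  0.76083008] [ 0.81227324 -0.42296072 -0.89995451] [[487.76880835   0.         263.78979128]
 [  0.         487.76880835 189.01334918]
 [  0.           0.           1.        ]] ['color', 'range_z', 'K', 'eye', 'attitude']
top [0.46816351 0.26859842 0.94240243] [ 0.05853128 -0.0447642  -1.5442373 ] [[408.37739114   0.         255.94114248]
 [  0.         408.37739114 193.05067381]
 [  0.           0.           1.        ]] ['color', 'range_z', 'K', 'eye', 'attitude']
```

View pics/scene0.png

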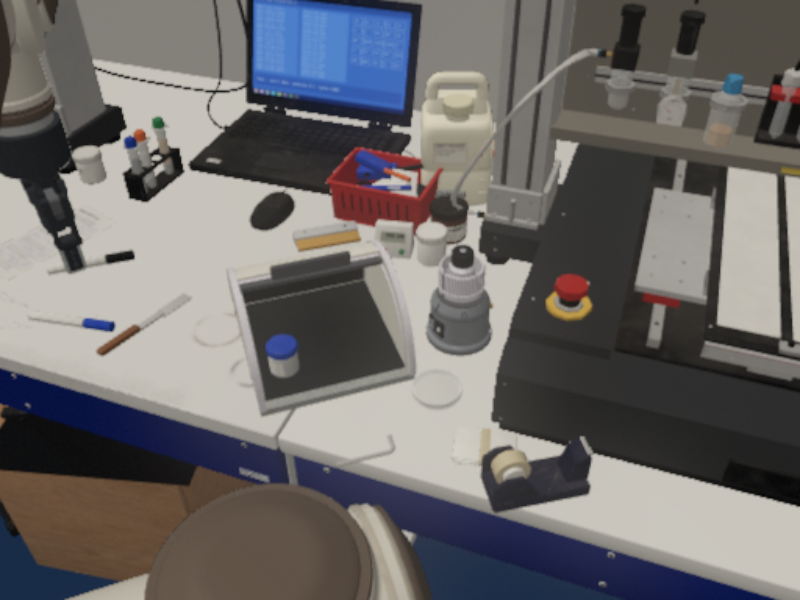

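View pics/top0.png

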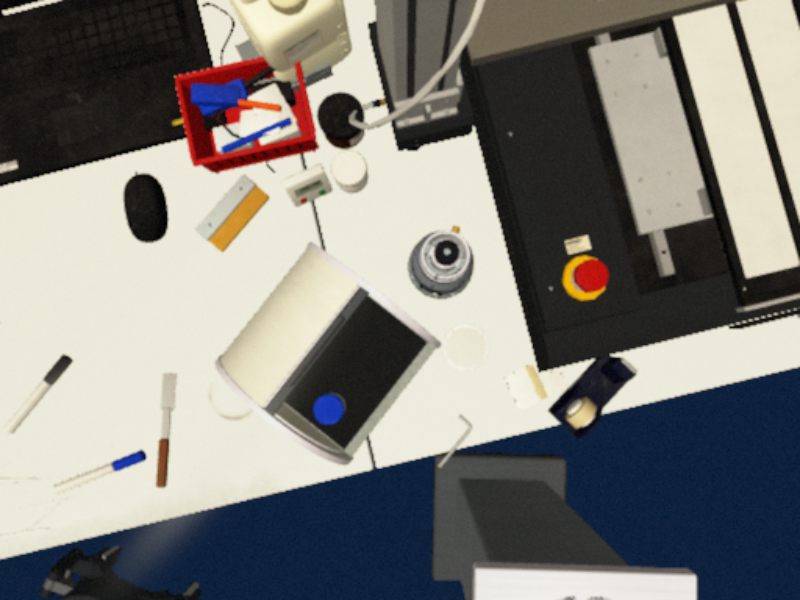

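The scene view shows the store with the blue-lidded jar at (283,355), the feed unit at (460,300), the petri dish at (437,388), the blanks at (470,445) and the pot at (431,243). In the top view the cap is at (447,250), the jar at (329,408), the pull bar runs from (285,385) to (360,295), and the shutter looks fully open.

```bash
python3 - <<'E'
from h import *
F={n:np.load(f"f_{n}.npz") for n in("scene","top")}
C={n:cloud(F[n]) for n in F}
w=C["top"]
def at(u,v,r=3):
    u=int(u*.64);v=int(v*.64);return np.nanmedian(w[v-r:v+r+1,u-r:u+r+1].reshape(-1,3),0).round(4)
for n,p in dict(cap=(447,250),jar=(329,408),pot=(350,170),petri=(466,347),blank=(520,386),floor=(370,360),bench=(420,200),printer=(540,250),hood=(280,320),col=(420,60),pump=(340,115)).items(): print(n,at(*p))
def circ(c,r,z0,z1,n):
    q=C[n].reshape(-1,3);q=q[(np.hypot(q[:,0]-c[0],q[:,1]-c[1])<r)&(q[:,2]>z0)&(q[:,2]<z1)]
    if len(q)<5: return None
    m=cv2.minEnclosingCircle(q[:,:2].astype(np.float32));return len(q),q.mean(0).round(4),m
cap=at(447,250);jar=at(329,408);pot=at(350,170)
for n in C:
  print(n,"cap",circ(cap,.03,.143,.16,n),"sleeve",circ(cap,.045,.118,.135,n),"jar",circ(jar,.04,.05,.066,n),"pot",circ(pot,.04,.05,.066,n))
for n in C:
  q=C[n].reshape(-1,3)
  for nm,a,b in(("bar",.139,.155),):
    s=q[(np.hypot(q[:,0]-.43,q[:,1]-.38)<.16)&(q[:,2]>a)&(q[:,2]<b)];print(n,nm,len(s),cv2.minAreaRect(s[:,:2].astype(np.float32)) if len(s)>3 else 0)
# store footprint (top cam)
hm=(w[...,2]>.007).astype(np.uint8)
poly=np.array([(312,236),(450,345),(350,470),(205,368)])*.64
m=np.zeros(hm.shape,np.uint8);cv2.fillPoly(m,[poly.astype(int)],1)
s=w[(hm&m)>0];rc=cv2.minAreaRect(s[:,:2].astype(np.float32));print("store",rc,cv2.boxPoints(rc).round(4).tolist())
t=s[(s[:,2]>.124)&(s[:,2]<.138)];print("hoodtop",cv2.minAreaRect(t[:,:2].astype(np.float32)))
# shade image
f=F["top"]["color"];c=f[120:320,130:320];cv2.imwrite("pics/crop1.png",cv2.resize(c,None,fx=4,fy=3,interpolation=cv2.INTER_CUBIC) if 0 else cv2.resize(c,(570,600),interpolation=cv2.INTER_CUBIC))
f=F["scene"]["color"];c=f[150:235,262:325];cv2.imwrite("pics/crop2.png",cv2.resize(c,(440,594),interpolation=cv2.INTER_CUBIC))
E
```

```text
cap [0.5866 0.2193 0.1505]
jar [0.3776 0.372  0.057 ]
pot [0.7127 0.3526 0.0574]
petri [0.4662 0.1806 0.0136]
blank [0.4117 0.1022 0.0097]
floor [0.4443 0.3207 0.0117]
bench [ 0.6838  0.2535 -0.001 ]
printer [0.5889 0.105  0.1539]
hood [0.4967 0.4339 0.1073]
col [0.7913 0.2612 0.2351]
pump [0.7896 0.37   0.0615]
scene cap (136, array([0.5811, 0.2178, 0.1501]), ((0.5847877264022827, 0.21907706558704376), 0.016105711460113525)) sleeve (332, array([0.575 , 0.2151, 0.125 ]), ((0.5831287503242493, 0.2198963761329651), 0.033631790429353714)) jar (273, array([0.3724, 0.37  , 0.0575]), ((0.37517616152763367, 0.37121132016181946), 0.02264517731964588)) pot (226, array([0.71  , 0.3534, 0.0573]), ((0.7113857269287109, 0.36038124561309814), 0.03199129179120064))
top cap (196, array([0.5837, 0.221 , 0.1498]), ((0.5842875242233276, 0.22075800597667694), 0.015553115867078304)) sleeve (275, array([0.5828, 0.2215, 0.1253]), ((0.5844666361808777, 0.2206507921218872), 0.03205357491970062)) jar (316, array([0.3753, 0.3736, 0.0565]), ((0.3751957416534424, 0.3740713894367218), 0.021856699138879776)) pot (413, array([0.7135, 0.3558, 0.0569]), ((0.7141404151916504, 0.3561955690383911), 0.025835160166025162))
scene bar 260 ((0.45639267563819885, 0.3818359673023224), (0.012958632782101631, 0.10890937596559525), 53.596553802490234)
top bar 243 ((0.45665815472602844, 0.38272279500961304), (0.0084302993491292, 0.10829003155231476), 53.40334701538086)
store ((0.45500001311302185, 0.3715454936027527), (0.255036324262619, 0.22487153112888336), 53.78600311279297) [[0.2888999879360199, 0.335099995136261], [0.47040000557899475, 0.2021999955177307], [0.6211000084877014, 0.40799999237060547], [0.43959999084472656, 0.5408999919891357]]
hoodtop ((0.45811015367507935, 0.377278596162796), (0.08943548053503036, 0.20746153593063354), 53.66143798828125)
```

View pics/crop2.png

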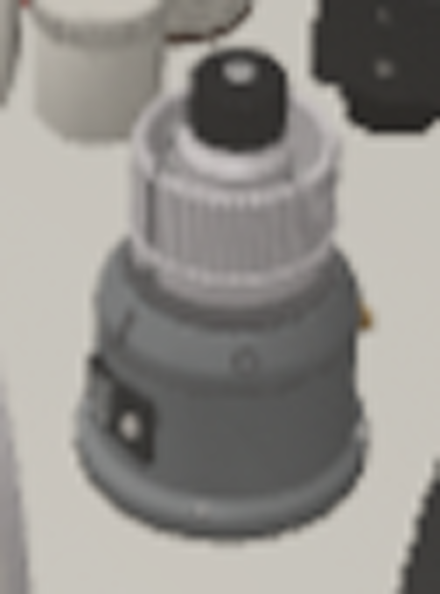

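The crop shows the sleeve's dark line at (150,200) above the bar mark at (125,320), so it is locked. The ring mark is at (245,358), anticlockwise from there. Next I'll refine the store frame.

```bash
python3 - <<'E'
from h import *
from scipy.optimize import least_squares
a=np.radians(53.6);X=np.array([np.cos(a),np.sin(a)]);Y=np.array([-X[1],X[0]]);b=np.array([.4565,.3823])
for n in("top","scene"):
    q=cloud(np.load(f"f_{n}.npz")).reshape(-1,3);q=q[~np.isnan(q[:,0])]
    l=np.c_[(q[:,:2]-b)@X,(q[:,:2]-b)@Y,q[:,2]]
    l=l[(abs(l[:,0])<.15)&(abs(l[:,1])<.125)&(l[:,2]<.16)]
    h=l[(l[:,0]>.02)&(l[:,0]<.11)&(abs(l[:,1])<.09)&(l[:,2]>.04)]
    r=least_squares(lambda p:np.hypot(h[:,0]-p[0],h[:,2]-.012)-p[1],[0,.12],loss="soft_l1",f_scale=.002);print(n,"axis dx,R",r.x,len(h))
    c=l[(l[:,0]<-.03)&(l[:,2]>.03)&(abs(l[:,1])>.085)]
    for s in(-1,1):
        k=c[c[:,1]*s>0]; print("cheek",s,len(k),np.percentile(k[:,1],[2,25,50,75,98]).round(4) if len(k) else 0)
    f=l[(abs(l[:,1])<.06)&(l[:,2]>.006)&(l[:,2]<.018)];print("front lip",np.percentile(f[:,0],[.5,2,10]))
    k=l[(l[:,2]>.139)];print("bar",k.mean(0),k[:,0].min(),k[:,0].max(),k[:,1].min(),k[:,1].max(),k[:,2].max())
    k=l[(l[:,2]>.05)&(l[:,2]<.062)&(l[:,0]<0)&(abs(l[:,1]-.06)<.03)];print("jar",np.median(k,0),k.min(0),k.max(0))
E
```

```text
top axis dx,R [-0.00359009  0.11713498] 3122
cheek -1 246 [-0.1077 -0.1051 -0.1023 -0.0996 -0.0973]
cheek 1 486 [0.0971 0.0998 0.1002 0.1027 0.1075]
front lip [-0.12164708 -0.11983628 -0.11027593]
bar [ 1.28279478e-04 -2.70841703e-04  1.44650252e-01] -0.003855447025253431 0.004682371159119204 -0.054027792364965105 0.05427465634674795 0.1492241365911049
jar [-0.05507668  0.06026149  0.05655248] [-0.0761175   0.03912705  0.05035787] [-0.03405542  0.08210782  0.06009088]
scene axis dx,R [-0.00499346  0.1193193 ] 285
cheek -1 580 [-0.1083 -0.1039 -0.1009 -0.1002 -0.0976]
cheek 1 372 [0.0966 0.0998 0.1026 0.1052 0.1072]
front lip [-0.12365041 -0.12238674 -0.11021129]
bar [-2.21436563e-03  2.88604014e-05  1.44631815e-01] -0.006918475413810284 0.006041267503988524 -0.05464361928642078 0.05426561371328914 0.15005715895115646
jar [-0.06094661  0.06053588  0.058066  ] [-0.07954662  0.03856967  0.05023952] [-0.03507431  0.08116034  0.06141712]
```

Emit:
play_rows --series '[{"travel": [-4.58,-1.49,0],"twist": [0,0,0],"jaw": 1},{"travel": [-4.58,-1.49,0],"twist": [0,0,0],"jaw": 1},{"travel": [-4.58,-1.49,0],"twist": [0,0,0],"jaw": 1},{"travel": [-4.58,-1.49,0],"twist": [0,0,0],"jaw": 1},{"travel": [-4.58,-1.49,0],"twist": [0,0,0],"jaw": 1},{"travel": [-4.58,-1.49,0],"twist": [0,0,0],"jaw": 1},{"travel": [-4.58,-1.49,0],"twist": [0,0,0],"jaw": 1},{"travel": [-4.58,-1.49,0],"twist": [0,0,0],"jaw": 1},{"travel": [-4.58,-1.49,0],"twist": [0,0,0],"jaw": 1},{"travel": [-4.58,-1.49,0],"twist": [0,0,0],"jaw": 1}]'

```text
time: 1.1
tcp_pos: [0.5861, 0.2196, 0.2307]
orientation: [-0.605, -3.082, 0.0]
ft_force: [0.6, 1.0, 0.6]
grip_width: 0.996
finger_force: 0.0
```

Emit:
play_rows --series '[{"travel": [0,0,0],"twist": [0,0,0.149],"jaw": 1},{"travel": [0,0,0],"twist": [0,0,0.149],"jaw": 1},{"travel": [0,0,0],"twist": [0,0,0.149],"jaw": 1},{"travel": [0,0,0],"twist": [0,0,0.149],"jaw": 1},{"travel": [0,0,0],"twist": [0,0,0.149],"jaw": 1},{"travel": [0,0,0],"twist": [0,0,0.149],"jaw": 1},{"travel": [0,0,0],"twist": [0,0,0.149],"jaw": 1},{"travel": [0,0,0],"twist": [0,0,0.149],"jaw": 1},{"travel": [0,0,0],"twist": [0,0,0.149],"jaw": 1},{"travel": [0,0,0],"twist": [0,0,0.149],"jaw": 1}]'

```text
time: 2.1
tcp_pos: [0.5847, 0.2211, 0.2306]
orientation: [-2.54, -1.848, 0.002]
ft_force: [-0.3, 0.1, 0.5]
grip_width: 1.0
finger_force: 0.0
```

```bash
cat >> h.py <<'E'
def go(t,psi=None,tilt=None):
    o=monitor.get_obs();M=R.from_rotvec(o["orientation"]);m=M.as_matrix()
    print("t",round(o["time"],2),"tcp",o["tcp_pos"].round(4),"psi",np.degrees(np.arctan2(m[1,1],m[0,1])).round(2),"zaxis",m[:,2].round(4),"grip",round(o["grip_width"],3),"F",o["ft_force"].round(1),"ff",round(o["finger_force"],1))
    if t is not None: print("tool shift cm",(m.T@(np.array(t)-o["tcp_pos"])*100).round(2))
    if psi is not None:
        p=np.radians(psi);y=np.array([np.cos(p),np.sin(p),0]);z=np.array([0,0,-1.]);G=np.c_[np.cross(y,z),y,z]
        print("twist",R.from_matrix(m.T@G).as_rotvec().round(4))
    return o
E
python3 - <<'E'
from h import *
go([.5845,.2203,.090],-18)
f=viewer.grab_frame("wrist");w=cloud(f);q=w.reshape(-1,3)
q=q[np.hypot(q[:,0]-.5845,q[:,1]-.2203)<.06]
for a,b in((.144,.16),(.12,.132)):
    k=q[(q[:,2]>a)&(q[:,2]<b)];print(len(k),k.mean(0),cv2.minEnclosingCircle(k[:,:2].astype(np.float32)) if len(k)>3 else 0)
cv2.imwrite("pics/w1.png",f["color"])
E
```

```text
t 2.1 tcp [0.5847 0.2211 0.2306] psi -17.94 zaxis [-1.2e-03 -2.0e-04 -1.0e+00] grip 1.0 F [-0.3  0.1  0.5] ff 0.0
tool shift cm [-0.08  0.02 14.06]
twist [-0.0011  0.0006  0.001 ]
1170 [0.58605359 0.22107756 0.15056186] ((0.585616409778595, 0.21986623108386993), 0.015716955065727234)
1571 [0.58652254 0.22284159 0.125735  ] ((0.5855372548103333, 0.21979209780693054), 0.032178618013858795)
```

View pics/w1.png

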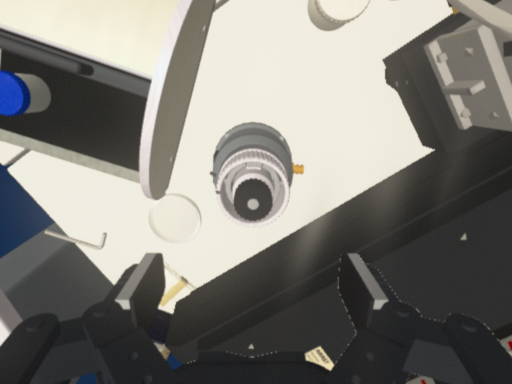

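The wrist picture shows the coupler centred at (253,200) between the open fingers, and the pads look clear of the printer. I'll descend and grip.

Emit:
play_rows --series '[{"travel": [-0.08,0.06,1.5],"twist": [0,0,0],"jaw": 1},{"travel": [0,0,1.5],"twist": [0,0,0],"jaw": 1},{"travel": [0,0,1.5],"twist": [0,0,0],"jaw": 1},{"travel": [0,0,1.5],"twist": [0,0,0],"jaw": 1},{"travel": [0,0,1.5],"twist": [0,0,0],"jaw": 1},{"travel": [0,0,1.5],"twist": [0,0,0],"jaw": 1},{"travel": [0,0,1.5],"twist": [0,0,0],"jaw": 1},{"travel": [0,0,1.5],"twist": [0,0,0],"jaw": 1},{"travel": [0,0,1.0],"twist": [0,0,0],"jaw": 1},{"travel": [0,0,0.9],"twist": [0,0,0],"jaw": 1}]'

```text
time: 3.15
tcp_pos: [0.5853, 0.2202, 0.0913]
orientation: [-2.535, -1.856, 0.001]
ft_force: [-0.6, 0.1, 0.7]
grip_width: 0.998
finger_force: 0.0
```

Emit:
play_rows --series '[{"travel": [0,0,0],"twist": [0,0,0],"jaw": 0.9},{"travel": [0,0,0],"twist": [0,0,0],"jaw": 0.8},{"travel": [0,0,0],"twist": [0,0,0],"jaw": 0.75},{"travel": [0,0,0],"twist": [0,0,0],"jaw": 0.7},{"travel": [0,0,0],"twist": [0,0,0],"jaw": 0.6},{"travel": [0,0,0],"twist": [0,0,0],"jaw": 0.5},{"travel": [0,0,0],"twist": [0,0,0],"jaw": 0.5},{"travel": [0,0,0],"twist": [0,0,0],"jaw": 0.5},{"travel": [0,0,0],"twist": [0,0,0],"jaw": 0.5},{"travel": [0,0,0],"twist": [0,0,0],"jaw": 0.5}]' --grip_force 50

```text
time: 4.15
tcp_pos: [0.5856, 0.2204, 0.0936]
orientation: [2.535, 1.856, 0.001]
ft_force: [-3.4, -0.6, 5.4]
grip_width: 0.727
finger_force: 55.0
```

Emit:
play_rows --series '[{"travel": [0,0,-0.2],"twist": [0,0,0],"jaw": 0.5},{"travel": [0,0,-0.2],"twist": [0,0,0],"jaw": 0.5},{"travel": [0,0,-0.2],"twist": [0,0,0],"jaw": 0.5},{"travel": [0,0,-0.2],"twist": [0,0,0],"jaw": 0.5},{"travel": [0,0,-0.2],"twist": [0,0,0],"jaw": 0.5},{"travel": [0,0,-0.2],"twist": [0,0,0],"jaw": 0.5},{"travel": [0,0,-0.2],"twist": [0,0,0],"jaw": 0.5},{"travel": [0,0,0],"twist": [0,0,0],"jaw": 0.5},{"travel": [0,0,0],"twist": [0,0,0],"jaw": 0.5},{"travel": [0,0,0],"twist": [0,0,0],"jaw": 0.5}]'

```text
time: 5.15
tcp_pos: [0.5855, 0.2204, 0.106]
orientation: [-2.535, -1.856, -0.001]
ft_force: [4.7, 3.3, -9.1]
grip_width: 0.728
finger_force: 56.5
```

Emit:
play_rows --series '[{"travel": [0,0,0],"twist": [0,0,-0.105],"jaw": 0.5},{"travel": [0,0,0],"twist": [0,0,-0.105],"jaw": 0.5},{"travel": [0,0,0],"twist": [0,0,-0.105],"jaw": 0.5},{"travel": [0,0,0],"twist": [0,0,-0.105],"jaw": 0.5},{"travel": [0,0,0],"twist": [0,0,-0.105],"jaw": 0.5},{"travel": [0,0,0],"twist": [0,0,-0.105],"jaw": 0.5},{"travel": [0,0,0],"twist": [0,0,-0.105],"jaw": 0.5},{"travel": [0,0,0],"twist": [0,0,-0.105],"jaw": 0.5},{"travel": [0,0,0],"twist": [0,0,-0.105],"jaw": 0.5},{"travel": [0,0,0],"twist": [0,0,-0.105],"jaw": 0.5}]'

```text
time: 6.15
tcp_pos: [0.5853, 0.2203, 0.1059]
orientation: [-1.258, -2.879, -0.0]
ft_force: [3.5, 2.7, -10.3]
grip_width: 0.727
finger_force: 56.5
```

```bash
python3 - <<'E'
from h import *
o=go([.585,.2202,.0936],41.9);print(o["wrist_torque"])
E
```

```text
t 6.15 tcp [0.5853 0.2203 0.1059] psi 42.8 zaxis [-3.e-04  4.e-04 -1.e+00] grip 0.727 F [  3.5   2.7 -10.3] ff 56.5
tool shift cm [ 0.01 -0.03  1.23]
twist [ 0.0001 -0.0005  0.0158]
[ 0.62223119 -0.71691077 -0.08291844]
```

Emit:
play_rows --series '[{"travel": [0,0,0.2],"twist": [0,0,0],"jaw": 0.5},{"travel": [0,0,0.2],"twist": [0,0,0],"jaw": 0.5},{"travel": [0,0,0.2],"twist": [0,0,0],"jaw": 0.5},{"travel": [0,0,0.2],"twist": [0,0,0],"jaw": 0.5},{"travel": [0,0,0.2],"twist": [0,0,0],"jaw": 0.5},{"travel": [0,0,0.2],"twist": [0,0,0],"jaw": 0.5},{"travel": [0,0,0],"twist": [0,0,0],"jaw": 0.5},{"travel": [0,0,0],"twist": [0,0,0],"jaw": 0.5},{"travel": [0,0,0],"twist": [0,0,0],"jaw": 0.5},{"travel": [0,0,0],"twist": [0,0,0],"jaw": 0.5}]'

```text
time: 7.15
tcp_pos: [0.5853, 0.2203, 0.0944]
orientation: [-1.263, -2.876, -0.0]
ft_force: [0.4, 4.2, -4.7]
grip_width: 0.732
finger_force: 56.9
```

Emit:
play_rows --series '[{"travel": [0,0,0],"twist": [0,0,0],"jaw": 0.8},{"travel": [0,0,0],"twist": [0,0,0],"jaw": 1},{"travel": [0,0,0],"twist": [0,0,0],"jaw": 1},{"travel": [0,0,0],"twist": [0,0,0],"jaw": 1},{"travel": [0,0,0],"twist": [0,0,0],"jaw": 1},{"travel": [0,0,-0.9],"twist": [0,0,0],"jaw": 1},{"travel": [0,0,-0.9],"twist": [0,0,0],"jaw": 1},{"travel": [0,0,-0.9],"twist": [0,0,0],"jaw": 1},{"travel": [0,0,-0.9],"twist": [0,0,0],"jaw": 1},{"travel": [0,0,0],"twist": [0,0,0],"jaw": 1}]'

```text
time: 8.15
tcp_pos: [0.5868, 0.2205, 0.1327]
orientation: [1.262, 2.873, 0.003]
ft_force: [1.2, -0.2, -0.3]
grip_width: 0.997
finger_force: 0.0
```

```bash
python3 - <<'E'
from h import *
go([.585,.2202,.129])
f=viewer.grab_frame("scene");w=cloud(f).reshape(-1,3);k=w[(np.hypot(w[:,0]-.585,w[:,1]-.2202)<.036)&(np.hypot(w[:,0]-.585,w[:,1]-.2202)>.026)&(w[:,2]<.14)]
print(np.percentile(k[:,2],[90,98]))
c=f["color"][150:235,262:325];cv2.imwrite("pics/s2.png",cv2.resize(c,(440,594),interpolation=cv2.INTER_CUBIC))
E
```

```text
t 8.15 tcp [0.5868 0.2205 0.1327] psi 42.57 zaxis [ 3.8e-03  7.0e-04 -1.0e+00] grip 0.997 F [ 1.2 -0.2 -0.3] ff 0.0
tool shift cm [ 0.1  -0.15  0.37]
[0.12640718 0.12855372]
```

View pics/s2.png

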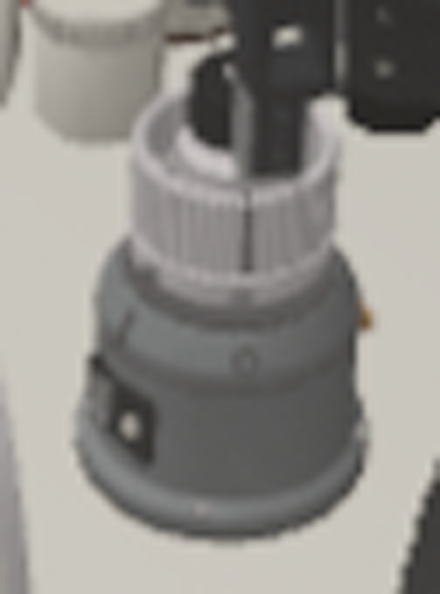

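The dark line at (247,230) now sits above the ring mark at (245,358), and the sleeve is fully down. I'll grip the cap and lift.

Emit:
play_rows --series '[{"travel": [0.1,-0.1,0.3],"twist": [0,0,0],"jaw": 0.8},{"travel": [0,0,0],"twist": [0,0,0],"jaw": 0.7},{"travel": [0,0,0],"twist": [0,0,0],"jaw": 0.6},{"travel": [0,0,0],"twist": [0,0,0],"jaw": 0.5},{"travel": [0,0,0],"twist": [0,0,0],"jaw": 0.4},{"travel": [0,0,0],"twist": [0,0,0],"jaw": 0.3},{"travel": [0,0,0],"twist": [0,0,0],"jaw": 0.2},{"travel": [0,0,0],"twist": [0,0,0],"jaw": 0.1},{"travel": [0,0,0],"twist": [0,0,0],"jaw": 0.1},{"travel": [0,0,0],"twist": [0,0,0],"jaw": 0.1}]' --grip_force 40

```text
time: 9.2
tcp_pos: [0.5843, 0.2204, 0.1276]
orientation: [1.263, 2.876, 0.001]
ft_force: [1.2, 1.6, 0.8]
grip_width: 0.325
finger_force: 39.5
```

Emit:
play_rows --series '[{"travel": [0,0,-0.3],"twist": [0,0,0],"jaw": 0.1},{"travel": [0,0,-0.4],"twist": [0,0,0],"jaw": 0.1},{"travel": [0,0,-0.4],"twist": [0,0,0],"jaw": 0.1},{"travel": [0,0,-0.4],"twist": [0,0,0],"jaw": 0.1},{"travel": [0,0,-0.4],"twist": [0,0,0],"jaw": 0.1},{"travel": [0,0,-0.4],"twist": [0,0,0],"jaw": 0.1},{"travel": [0,0,-0.4],"twist": [0,0,0],"jaw": 0.1},{"travel": [0,0,-0.4],"twist": [0,0,0],"jaw": 0.1},{"travel": [0,0,0],"twist": [0,0,0],"jaw": 0.1},{"travel": [0,0,0],"twist": [0,0,0],"jaw": 0.1}]'

```text
time: 10.2
tcp_pos: [0.584, 0.2203, 0.1584]
orientation: [1.263, 2.876, 0.0]
ft_force: [-0.5, 0.7, -2.3]
grip_width: 0.328
finger_force: 39.2
```

Emit:
play_rows --series '[{"travel": [0,0,-0.6],"twist": [0,0,0],"jaw": 0.1},{"travel": [0,0,-0.6],"twist": [0,0,0],"jaw": 0.1},{"travel": [0,0,-0.6],"twist": [0,0,0],"jaw": 0.1},{"travel": [0,0,-0.6],"twist": [0,0,0],"jaw": 0.1},{"travel": [0,0,-0.6],"twist": [0,0,0],"jaw": 0.1},{"travel": [0,0,-0.6],"twist": [0,0,0],"jaw": 0.1},{"travel": [0,0,-0.6],"twist": [0,0,0],"jaw": 0.1},{"travel": [0,0,-0.6],"twist": [0,0,0],"jaw": 0.1},{"travel": [0,0,-0.6],"twist": [0,0,0],"jaw": 0.1},{"travel": [0,0,-0.4],"twist": [0,0,0],"jaw": 0.1}]'

```text
time: 11.2
tcp_pos: [0.5842, 0.2203, 0.2171]
orientation: [1.263, 2.876, 0.001]
ft_force: [1.3, -0.3, -2.9]
grip_width: 0.324
finger_force: 39.2
```

Emit:
play_rows --series '[{"travel": [0,0,0],"twist": [0,0,0.1],"jaw": 0.1},{"travel": [0,0,0],"twist": [0,0,0.142],"jaw": 0.1},{"travel": [0,0,0],"twist": [0,0,0.142],"jaw": 0.1},{"travel": [0,0,0],"twist": [0,0,0.142],"jaw": 0.1},{"travel": [0,0,0],"twist": [0,0,0.142],"jaw": 0.1},{"travel": [0,0,0],"twist": [0,0,0.142],"jaw": 0.1},{"travel": [0,0,0],"twist": [0,0,0.142],"jaw": 0.1},{"travel": [0,0,0],"twist": [0,0,0.142],"jaw": 0.1},{"travel": [0,0,0],"twist": [0,0,0.142],"jaw": 0.1},{"travel": [0,0,0],"twist": [0,0,0.142],"jaw": 0.1}]'

```text
time: 12.2
tcp_pos: [0.5839, 0.2203, 0.2163]
orientation: [-2.808, -1.409, 0.0]
ft_force: [-0.2, 0.4, -3.3]
grip_width: 0.32
finger_force: 39.2
```

```bash
python3 - <<'E'
from h import *
go([.4545,.3155,.215],-36.4)
E
```

```text
t 12.2 tcp [0.5839 0.2203 0.2163] psi -36.72 zaxis [-2.e-04 -0.e+00 -1.e+00] grip 0.32 F [-0.2  0.4 -3.3] ff 39.2
tool shift cm [ -0.11 -16.07   0.14]
twist [-0.0002  0.0002 -0.0055]
```

Emit:
play_rows --series '[{"travel": [0,-1.0,0],"twist": [0,0,0],"jaw": 0.1},{"travel": [-0.1,-2.2,0],"twist": [0,0,0],"jaw": 0.1},{"travel": [0,-2.3,0],"twist": [0,0,0],"jaw": 0.1},{"travel": [0,-2.3,0],"twist": [0,0,0],"jaw": 0.1},{"travel": [0,-2.3,0],"twist": [0,0,0],"jaw": 0.1},{"travel": [0,-2.3,0],"twist": [0,0,0],"jaw": 0.1},{"travel": [0,-2.2,0],"twist": [0,0,0],"jaw": 0.1},{"travel": [0,-1.0,0],"twist": [0,0,0],"jaw": 0.1},{"travel": [0,-0.5,0],"twist": [0,0,0],"jaw": 0.1},{"travel": [0,0,0],"twist": [0,0,0],"jaw": 0.1}]'

```text
time: 13.2
tcp_pos: [0.4537, 0.3151, 0.2164]
orientation: [2.803, 1.419, 0.0]
ft_force: [-0.4, -0.7, -1.9]
grip_width: 0.325
finger_force: 39.4
```

Emit:
play_rows --series '[{"travel": [0,0,1.0],"twist": [0,0,0],"jaw": 0.1},{"travel": [0,0,1.0],"twist": [0,0,0],"jaw": 0.1},{"travel": [0,0,1.0],"twist": [0,0,0],"jaw": 0.1},{"travel": [0,0,1.0],"twist": [0,0,0],"jaw": 0.1},{"travel": [0,0,1.0],"twist": [0,0,0],"jaw": 0.1},{"travel": [0,0,1.0],"twist": [0,0,0],"jaw": 0.1},{"travel": [0,0,1.0],"twist": [0,0,0],"jaw": 0.1},{"travel": [0,0,1.0],"twist": [0,0,0],"jaw": 0.1},{"travel": [0,0,0],"twist": [0,0,0],"jaw": 0.1},{"travel": [0,0,0],"twist": [0,0,0],"jaw": 0.1}]'

```text
time: 14.2
tcp_pos: [0.4537, 0.315, 0.1361]
orientation: [-2.804, -1.417, 0.0]
ft_force: [-0.1, -0.5, -1.8]
grip_width: 0.323
finger_force: 39.4
```

```bash
python3 - <<'E'
from h import *
go([.4545,.3155,.0605],-36.4)
f=viewer.grab_frame("scene");c=f["color"][110:270,130:300];cv2.imwrite("pics/s3.png",cv2.resize(c,(637,600),interpolation=cv2.INTER_CUBIC))
E
```

```text
t 14.2 tcp [0.4537 0.315  0.1361] psi -36.38 zaxis [-3.e-04 -1.e-04 -1.e+00] grip 0.323 F [-0.1 -0.5 -1.8] ff 39.4
tool shift cm [0.09 0.03 7.56]
twist [-0.0002  0.0003  0.0003]
```

View pics/s3.png

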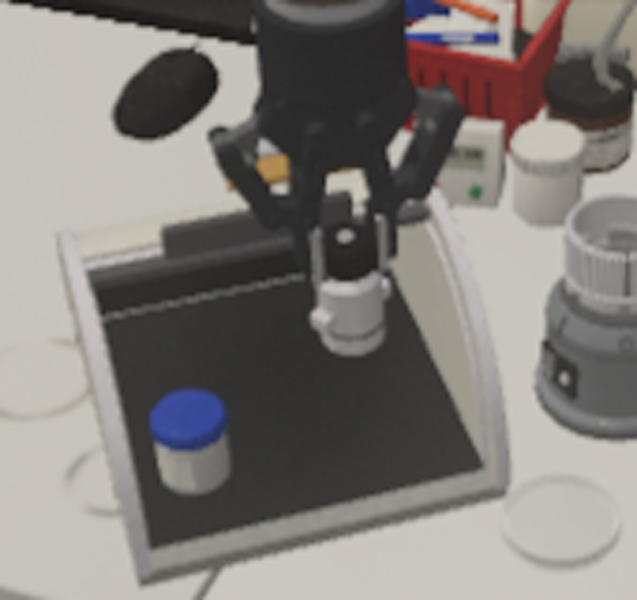

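The reservoir hangs upright at (350,300) over the free half of the bay, well clear of the jar. I'll lower it to the floor.

Emit:
play_rows --series '[{"travel": [0.05,0,0.9],"twist": [0,0,0],"jaw": 0.1},{"travel": [0,0,0.9],"twist": [0,0,0],"jaw": 0.1},{"travel": [0,0,0.9],"twist": [0,0,0],"jaw": 0.1},{"travel": [0,0,0.9],"twist": [0,0,0],"jaw": 0.1},{"travel": [0,0,0.9],"twist": [0,0,0],"jaw": 0.1},{"travel": [0,0,0.9],"twist": [0,0,0],"jaw": 0.1},{"travel": [0,0,0.9],"twist": [0,0,0],"jaw": 0.1},{"travel": [0,0,0.7],"twist": [0,0,0],"jaw": 0.1},{"travel": [0,0,0.3],"twist": [0,0,0],"jaw": 0.1},{"travel": [0,0,0],"twist": [0,0,0],"jaw": 0.1}]'

```text
time: 15.25
tcp_pos: [0.4538, 0.3153, 0.0628]
orientation: [-2.804, -1.417, 0.001]
ft_force: [0.1, -0.2, -2.4]
grip_width: 0.324
finger_force: 39.4
```

Emit:
play_rows --series '[{"travel": [0,0,0.05],"twist": [0,0,0],"jaw": 0.1},{"travel": [0,0,0.05],"twist": [0,0,0],"jaw": 0.1},{"travel": [0,0,0.05],"twist": [0,0,0],"jaw": 0.1},{"travel": [0,0,0.05],"twist": [0,0,0],"jaw": 0.1},{"travel": [0,0,0.05],"twist": [0,0,0],"jaw": 0.1},{"travel": [0,0,0.05],"twist": [0,0,0],"jaw": 0.1},{"travel": [0,0,0.03],"twist": [0,0,0],"jaw": 0.1},{"travel": [0,0,0],"twist": [0,0,0],"jaw": 0.1},{"travel": [0,0,0],"twist": [0,0,0],"jaw": 0.1},{"travel": [0,0,0],"twist": [0,0,0],"jaw": 0.1}]'

```text
time: 16.25
tcp_pos: [0.4541, 0.3154, 0.06]
orientation: [2.804, 1.417, -0.0]
ft_force: [0.2, -0.4, -2.9]
grip_width: 0.322
finger_force: 39.4
```

Emit:
play_rows --series '[{"travel": [0,0,0.04],"twist": [0,0,0],"jaw": 0.1},{"travel": [0,0,0.04],"twist": [0,0,0],"jaw": 0.1},{"travel": [0,0,0.04],"twist": [0,0,0],"jaw": 0.1},{"travel": [0,0,0],"twist": [0,0,0],"jaw": 0.1},{"travel": [0,0,0],"twist": [0,0,0],"jaw": 0.1},{"travel": [0,0,0],"twist": [0,0,0],"jaw": 0.1},{"travel": [0,0,0],"twist": [0,0,0],"jaw": 0.1},{"travel": [0,0,0],"twist": [0,0,0],"jaw": 0.1},{"travel": [0,0,0],"twist": [0,0,0],"jaw": 0.1},{"travel": [0,0,0],"twist": [0,0,0],"jaw": 0.1}]'

```text
time: 17.25
tcp_pos: [0.4544, 0.3156, 0.0595]
orientation: [2.804, 1.417, 0.001]
ft_force: [-1.9, -1.1, 5.7]
grip_width: 0.326
finger_force: 40.4
```

Emit:
play_rows --series '[{"travel": [0,0,0],"twist": [0,0,0],"jaw": 0.4},{"travel": [0,0,0],"twist": [0,0,0],"jaw": 0.5},{"travel": [0,0,0],"twist": [0,0,0],"jaw": 0.6},{"travel": [0,0,0],"twist": [0,0,0],"jaw": 0.6},{"travel": [0,0,0],"twist": [0,0,0],"jaw": 0.6},{"travel": [0,0,-0.5],"twist": [0,0,0],"jaw": 0.6},{"travel": [0,0,-1.0],"twist": [0,0,0],"jaw": 0.6},{"travel": [0,0,-1.5],"twist": [0,0,0],"jaw": 0.6},{"travel": [0,0,-1.5],"twist": [0,0,0],"jaw": 0.6},{"travel": [0,0,-1.5],"twist": [0,0,0],"jaw": 0.6}]'

```text
time: 18.25
tcp_pos: [0.4546, 0.3156, 0.121]
orientation: [2.804, 1.417, 0.003]
ft_force: [0.6, -0.2, 1.0]
grip_width: 0.598
finger_force: 0.0
```

Emit:
play_rows --series '[{"travel": [0,0,-1.5],"twist": [0,0,0],"jaw": 0.6},{"travel": [0,0,-1.5],"twist": [0,0,0],"jaw": 0.6},{"travel": [0,0,-1.5],"twist": [0,0,0],"jaw": 0.5},{"travel": [0,0,-1.5],"twist": [0,0,0],"jaw": 0.3},{"travel": [0,0,-1.5],"twist": [0,0,0],"jaw": 0.1},{"travel": [0,0,-1],"twist": [0,0,0],"jaw": 0},{"travel": [0,0,0],"twist": [0,0,0],"jaw": 0},{"travel": [0,0,0],"twist": [0,0,0],"jaw": 0},{"travel": [0,0,0],"twist": [0,0,0],"jaw": 0},{"travel": [0,0,0],"twist": [0,0,0],"jaw": 0}]'

```text
time: 19.25
tcp_pos: [0.4536, 0.3151, 0.2028]
orientation: [-2.804, -1.417, 0.003]
ft_force: [-0.2, -0.6, -0.1]
grip_width: 0.006
finger_force: 0.0
```

```bash
python3 - <<'E'
from h import *
a=np.radians(53.6);X=np.array([np.cos(a),np.sin(a)]);Y=np.array([-X[1],X[0]]);O=np.array([.4547,.3799])
go(list(O+X*.030)+[.2],-36.4)
f=viewer.grab_frame("scene");c=f["color"][110:270,130:300];cv2.imwrite("pics/s4.png",cv2.resize(c,(637,600),interpolation=cv2.INTER_CUBIC))
w=cloud(f).reshape(-1,3);l=np.c_[(w[:,:2]-O)@X,(w[:,:2]-O)@Y,w[:,2]]
k=l[(np.abs(l[:,0]+.05)<.04)&(np.abs(l[:,1]+.038)<.04)&(l[:,2]>.077)&(l[:,2]<.09)]
print("cap top",len(k),k.mean(0),cv2.minEnclosingCircle(k[:,:2].astype(np.float32)))
E
```

```text
t 19.25 tcp [0.4536 0.3151 0.2028] psi -36.39 zaxis [-1.7e-03 -7.0e-04 -1.0e+00] grip 0.006 F [-0.2 -0.6 -0.1] ff 0.0
tool shift cm [ 8.28 -3.75  0.27]
twist [-0.0009  0.0016  0.0002]
cap top 138 [-0.05656882 -0.03690031  0.08272233] ((-0.054105244576931, -0.037408407777547836), 0.01659303717315197)
```

View pics/s4.png

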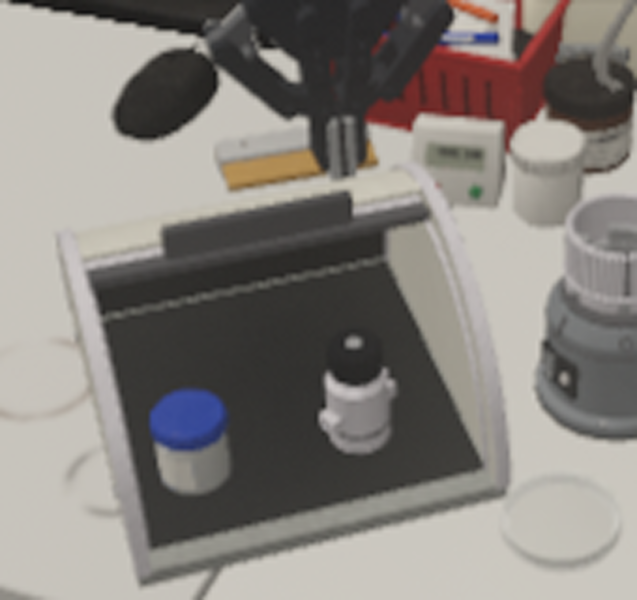

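The reservoir stands upright in the bay at (355,400), with the jar undisturbed at (190,440). The fingers are closed; I'll move behind the pull bar at (255,225).

Emit:
play_rows --series '[{"travel": [1.0,-0.5,0],"twist": [0,0,0],"jaw": 0},{"travel": [2.0,-0.9,0],"twist": [0,0,0],"jaw": 0},{"travel": [2.3,-1.0,0],"twist": [0,0,0],"jaw": 0},{"travel": [2.0,-0.9,0],"twist": [0,0,0],"jaw": 0},{"travel": [1.0,-0.45,0],"twist": [0,0,0],"jaw": 0},{"travel": [0,0,1.5],"twist": [0,0,0],"jaw": 0},{"travel": [0,0,1.5],"twist": [0,0,0],"jaw": 0},{"travel": [0,0,1.5],"twist": [0,0,0],"jaw": 0},{"travel": [0,0,1.2],"twist": [0,0,0],"jaw": 0},{"travel": [0,0,0.6],"twist": [0,0,0],"jaw": 0}]'

```text
time: 20.3
tcp_pos: [0.4721, 0.4033, 0.1383]
orientation: [2.804, 1.416, -0.005]
ft_force: [-0.2, -1.2, 0.4]
grip_width: 0.0
finger_force: 0.0
```

```bash
cat > arc.py <<'E'
from h import *
import sys
a=np.radians(53.6);X=np.array([np.cos(a),np.sin(a)]);O=np.array([.4547,.3799])
def state():
    o=monitor.get_obs();m=R.from_rotvec(o["orientation"]).as_matrix()
    d=o["tcp_pos"][:2]-O;x=d@X;y=d@np.array([-X[1],X[0]]);z=o["tcp_pos"][2]-.012
    al=np.arctan2(m[:2,2]@X,-m[2,2]);print("t",o["time"],"x,y,z(axis)",round(x,4),round(y,4),round(z,4),"alpha",round(al,3),"F",o["ft_force"].round(1),"q",o["joint_positions"].round(2))
    return x,z,al
def pose(phi,al,rc):
    C=rc*np.array([-np.cos(phi),np.sin(phi)])+.004*np.array([np.sin(phi),np.cos(phi)])
    return C+.011*np.array([np.cos(al),np.sin(al)])
def rows(path,x,z,al):
    for (p,b) in path:
        e=np.array([np.cos(al),np.sin(al)]);d=np.array([np.sin(al),-np.cos(al)])
        v=(p-[x,z])*100;print((v@e).round(2),(v@d).round(2),round(b-al,3));x,z=p;al=b
E
python3 - <<'E'
from arc import *
x,z,al=state()
ph=np.linspace(1.62,.10,40);als=np.interp(ph,[.1,1.4],[.62,0]);rc=np.interp(ph,[.1,1.0,1.62],[.131,.130,.1275])
rows([(pose(p,b,r),b) for p,b,r in zip(ph,als,rc)],x,z,al)
E
```

```text
t 20.3 x,y,z(axis) 0.0292 -0.0001 0.1263 alpha -0.003 F [-0.2 -1.2  0.4] q [ 0.51  0.36  1.55 -0.    1.24  1.15]
-0.79 -0.08 0.003
-0.5 -0.05 0.0
-0.5 -0.03 0.0
-0.5 -0.01 0.0
-0.5 0.01 0.0
-0.5 0.03 0.0
-0.5 0.04 0.007
-0.5 0.05 0.019
-0.5 0.06 0.019
-0.5 0.07 0.019
-0.49 0.08 0.019
-0.49 0.09 0.019
-0.49 0.1 0.019
-0.49 0.11 0.019
-0.49 0.12 0.019
-0.48 0.13 0.019
-0.48 0.14 0.019
-0.47 0.16 0.019
-0.47 0.17 0.019
-0.47 0.18 0.019
-0.46 0.19 0.019
-0.46 0.2 0.019
-0.45 0.21 0.019
-0.45 0.22 0.019
-0.45 0.23 0.019
-0.44 0.23 0.019
-0.43 0.24 0.019
-0.43 0.25 0.019
-0.42 0.26 0.019
-0.42 0.27 0.019
-0.41 0.28 0.019
-0.41 0.29 0.019
-0.4 0.3 0.019
-0.39 0.3 0.019
-0.39 0.31 0.019
-0.38 0.32 0.019
-0.37 0.33 0.019
-0.37 0.33 0.019
-0.36 0.34 0.019
-0.35 0.35 0.019
```

Emit:
play_rows --series '[{"travel": [-0.8,0,-0.08],"twist": [0,0,0],"jaw": 0},{"travel": [-0.5,0,-0.05],"twist": [0,0,0],"jaw": 0},{"travel": [-0.5,0,-0.03],"twist": [0,0,0],"jaw": 0},{"travel": [-0.5,0,-0.01],"twist": [0,0,0],"jaw": 0},{"travel": [-0.5,0,0.01],"twist": [0,0,0],"jaw": 0},{"travel": [-0.5,0,0.03],"twist": [0,0,0],"jaw": 0},{"travel": [-0.5,0,0.04],"twist": [0,0.01,0],"jaw": 0},{"travel": [-0.5,0,0.05],"twist": [0,0.02,0],"jaw": 0},{"travel": [-0.5,0,0.06],"twist": [0,0.02,0],"jaw": 0},{"travel": [-0.5,0,0.07],"twist": [0,0.02,0],"jaw": 0}]'

```text
time: 21.3
tcp_pos: [0.442, 0.3617, 0.1402]
orientation: [-2.774, -1.402, -0.101]
ft_force: [3.0, 3.7, 1.9]
grip_width: 0.001
finger_force: 1.7
```

```bash
python3 - <<'E'
from arc import *
x,z,al=state()
print(pose(1.269,.062,.129))
f=viewer.grab_frame("scene");w=cloud(f).reshape(-1,3);Y=np.array([-X[1],X[0]])
l=np.c_[(w[:,:2]-O)@X,(w[:,:2]-O)@Y,w[:,2]-.012]
r=np.hypot(l[:,0],l[:,2]);k=l[(r>.124)&(r<.139)&(abs(abs(l[:,1])-.04)<.015)&(l[:,0]<.02)&(l[:,2]>0)]
print("bar phi",len(k),np.percentile(np.arctan2(k[:,2],-k[:,0]),[5,50,95]))
c=f["color"][80:270,130:330];cv2.imwrite("pics/s5.png",cv2.resize(c,(630,598),interpolation=cv2.INTER_CUBIC))
E
```

```text
t 21.3 x,y,z(axis) -0.0222 -0.0006 0.1282 alpha 0.072 F [3.  3.7 1.9] q [0.46 0.18 1.76 0.04 1.14 1.08]
[-0.02354534  0.12504023]
bar phi 168 [1.24938849 1.26800152 1.30730385]
```

View pics/s5.png

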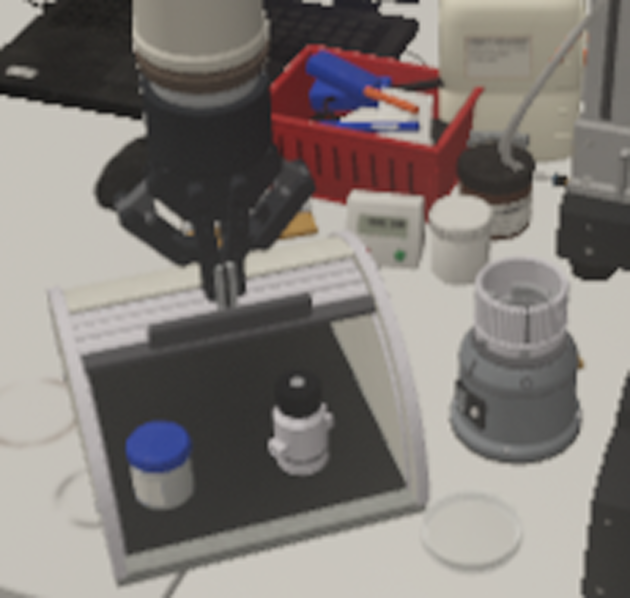

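The shutter has rolled down to a bar angle of about 1.27 rad, with the fingers behind the bar at (228,300) and everything else undisturbed. I'll carry on round the arc.

Emit:
play_rows --series '[{"travel": [-0.49,0,0.1],"twist": [0,0.02,0],"jaw": 0},{"travel": [-0.49,0,0.11],"twist": [0,0.02,0],"jaw": 0},{"travel": [-0.49,0,0.12],"twist": [0,0.02,0],"jaw": 0},{"travel": [-0.49,0,0.13],"twist": [0,0.02,0],"jaw": 0},{"travel": [-0.49,0,0.14],"twist": [0,0.02,0],"jaw": 0},{"travel": [-0.48,0,0.15],"twist": [0,0.02,0],"jaw": 0},{"travel": [-0.48,0,0.16],"twist": [0,0.02,0],"jaw": 0},{"travel": [-0.47,0,0.18],"twist": [0,0.02,0],"jaw": 0},{"travel": [-0.47,0,0.19],"twist": [0,0.02,0],"jaw": 0},{"travel": [-0.47,0,0.2],"twist": [0,0.02,0],"jaw": 0}]'

```text
time: 22.35
tcp_pos: [0.4148, 0.3252, 0.1169]
orientation: [-2.675, -1.352, -0.365]
ft_force: [0.3, 1.3, 3.4]
grip_width: 0.0
finger_force: 1.4
```

```bash
cat >> arc.py <<'E'
def bar():
    f=viewer.grab_frame("scene");w=cloud(f).reshape(-1,3);Y=np.array([-X[1],X[0]])
    l=np.c_[(w[:,:2]-O)@X,(w[:,:2]-O)@Y,w[:,2]-.012]
    r=np.hypot(l[:,0],l[:,2]);k=l[(r>.124)&(r<.139)&(abs(abs(l[:,1])-.04)<.015)&(l[:,0]<.02)&(l[:,2]>0)]
    print("bar phi",len(k),np.percentile(np.arctan2(k[:,2],-k[:,0]),[5,50,95]));return f
E
python3 - <<'E'
from arc import *
x,z,al=state();bar()
print(pose(.879,.25,.130))
n=20
ph=np.linspace(.84,.10,n);als=np.interp(ph,[.1,.84],[.62,al+.018]);rc=np.linspace(.130,.131,n)
rows([(pose(p,b,r),b) for p,b,r in zip(ph,als,rc)],x,z,al)
E
```

```text
t 22.35 x,y,z(axis) -0.0677 -0.0003 0.1049 alpha 0.271 F [0.3 1.3 3.4] q [ 0.35 -0.03  2.06  0.19  0.89  0.88]
bar phi 134 [0.86608237 0.89047766 0.92245868]
[-0.06919136  0.1053863 ]
-0.6 0.08 0.018
-0.46 0.19 0.017
-0.46 0.2 0.017
-0.45 0.21 0.017
-0.45 0.22 0.017
-0.44 0.23 0.017
-0.44 0.24 0.017
-0.43 0.25 0.017
-0.43 0.26 0.017
-0.42 0.26 0.017
-0.42 0.27 0.017
-0.41 0.28 0.017
-0.4 0.29 0.017
-0.4 0.3 0.017
-0.39 0.31 0.017
-0.38 0.32 0.017
-0.38 0.33 0.017
-0.37 0.33 0.017
-0.36 0.34 0.017
-0.35 0.35 0.017
```

```bash
python3 - <<'E'
from arc import *
x,z,al=state()
n=20
ph=np.linspace(.84,.10,n);als=np.interp(ph,[.1,.84],[.40,al]);rc=np.linspace(.131,.132,n)
rows([(pose(p,b,r),b) for p,b,r in zip(ph,als,rc)],x,z,al)
E
```

```text
t 22.4 x,y,z(axis) -0.069 0.0002 0.1037 alpha 0.27 F [1.4 0.8 0.8] q [ 0.34 -0.03  2.06  0.19  0.89  0.88]
-0.48 -0.07 0.0
-0.46 0.21 0.007
-0.46 0.22 0.007
-0.45 0.24 0.007
-0.44 0.25 0.007
-0.43 0.27 0.007
-0.42 0.28 0.007
-0.41 0.3 0.007
-0.4 0.31 0.007
-0.39 0.32 0.007
-0.38 0.33 0.007
-0.37 0.35 0.007
-0.36 0.36 0.007
-0.35 0.37 0.007
-0.34 0.38 0.007
-0.32 0.39 0.007
-0.31 0.4 0.007
-0.3 0.41 0.007
-0.28 0.42 0.007
-0.27 0.43 0.007
```

Emit:
play_rows --series '[{"travel": [-0.48,0,0],"twist": [0,0,0],"jaw": 0},{"travel": [-0.46,0,0.2],"twist": [0,0.007,0],"jaw": 0},{"travel": [-0.46,0,0.22],"twist": [0,0.007,0],"jaw": 0},{"travel": [-0.45,0,0.24],"twist": [0,0.007,0],"jaw": 0},{"travel": [-0.44,0,0.25],"twist": [0,0.007,0],"jaw": 0},{"travel": [-0.43,0,0.27],"twist": [0,0.007,0],"jaw": 0},{"travel": [-0.42,0,0.28],"twist": [0,0.007,0],"jaw": 0},{"travel": [-0.41,0,0.3],"twist": [0,0.007,0],"jaw": 0},{"travel": [-0.4,0,0.31],"twist": [0,0.007,0],"jaw": 0},{"travel": [-0.39,0,0.32],"twist": [0,0.007,0],"jaw": 0}]'

```text
time: 23.4
tcp_pos: [0.3944, 0.2976, 0.0814]
orientation: [-2.641, -1.334, -0.444]
ft_force: [-1.1, -0.1, 1.8]
grip_width: 0.003
finger_force: 1.0
```

```bash
python3 - <<'E'
from arc import *
x,z,al=state();bar()
n=12
ph=np.linspace(.45,.07,n);als=np.linspace(al,.40,n);rc=np.linspace(.1315,.132,n)
rows([(pose(p,b,r),b) for p,b,r in zip(ph,als,rc)],x,z,al)
E
```

```text
t 23.4 x,y,z(axis) -0.102 -0.0003 0.0694 alpha 0.333 F [-1.1 -0.1  1.8] q [ 0.27 -0.1   2.22  0.29  0.78  0.72]
bar phi 135 [0.49584958 0.53268131 0.55307063]
-0.57 0.34 0.0
-0.33 0.31 0.006
-0.32 0.32 0.006
-0.31 0.33 0.006
-0.3 0.34 0.006
-0.29 0.34 0.006
-0.28 0.35 0.006
-0.27 0.36 0.006
-0.26 0.37 0.006
-0.25 0.38 0.006
-0.24 0.38 0.006
-0.23 0.39 0.006
```

Emit:
play_rows --series '[{"travel": [-0.5,0,0.34],"twist": [0,0,0],"jaw": 0},{"travel": [-0.33,0,0.31],"twist": [0,0.006,0],"jaw": 0},{"travel": [-0.32,0,0.32],"twist": [0,0.006,0],"jaw": 0},{"travel": [-0.31,0,0.33],"twist": [0,0.006,0],"jaw": 0},{"travel": [-0.3,0,0.34],"twist": [0,0.006,0],"jaw": 0},{"travel": [-0.29,0,0.34],"twist": [0,0.006,0],"jaw": 0},{"travel": [-0.28,0,0.35],"twist": [0,0.006,0],"jaw": 0},{"travel": [-0.27,0,0.36],"twist": [0,0.006,0],"jaw": 0},{"travel": [-0.26,0,0.37],"twist": [0,0.006,0],"jaw": 0},{"travel": [-0.25,0,0.38],"twist": [0,0.006,0],"jaw": 0}]'

```text
time: 24.45
tcp_pos: [0.3842, 0.2839, 0.0385]
orientation: [-2.609, -1.318, -0.512]
ft_force: [-0.4, -1.0, 1.8]
grip_width: -0.0
finger_force: 0.6
```

```bash
python3 - <<'E'
from arc import *
x,z,al=state();bar()
n=5
ph=np.linspace(.14,.07,n);als=np.linspace(al,.40,n);rc=np.linspace(.132,.132,n)
rows([(pose(p,b,r),b) for p,b,r in zip(ph,als,rc)],x,z,al)
E
```

```text
t 24.45 x,y,z(axis) -0.1191 -0.0002 0.0265 alpha 0.387 F [-0.4 -1.   1.8] q [ 0.21 -0.07  2.31  0.43  0.64  0.54]
bar phi 180 [0.14258346 0.18212104 0.20111527]
-0.08 -0.04 0.0
-0.12 0.19 0.003
-0.12 0.2 0.003
-0.11 0.2 0.003
-0.11 0.2 0.003
```

Emit:
play_rows --series '[{"travel": [-0.12,0,0.2],"twist": [0,0,0],"jaw": 0},{"travel": [-0.12,0,0.25],"twist": [0,0,0],"jaw": 0},{"travel": [-0.12,0,0.25],"twist": [0,0,0],"jaw": 0},{"travel": [-0.1,0,0.25],"twist": [0,0,0],"jaw": 0},{"travel": [-0.05,0,0.1],"twist": [0,0,0],"jaw": 0},{"travel": [0,0,0],"twist": [0,0,0],"jaw": 0},{"travel": [0,0,0],"twist": [0,0,0],"jaw": 0},{"travel": [0,0,0],"twist": [0,0,0],"jaw": 0},{"travel": [0,0,0],"twist": [0,0,0],"jaw": 0},{"travel": [0,0,0],"twist": [0,0,0],"jaw": 0}]'

```text
time: 25.5
tcp_pos: [0.3849, 0.2842, 0.0312]
orientation: [-2.604, -1.325, -0.512]
ft_force: [-36.3, -29.8, 70.2]
grip_width: -0.0
finger_force: 42.4
```

```bash
python3 - <<'E'
from arc import *
x,z,al=state();bar()
E
```

```text
t 25.5 x,y,z(axis) -0.1184 -0.0006 0.0192 alpha 0.388 F [-36.3 -29.8  70.2] q [ 0.21 -0.05  2.31  0.44  0.63  0.51]
bar phi 186 [0.09301937 0.13554045 0.15518502]
```

Emit:
play_rows --series '[{"travel": [0.1,0,-0.3],"twist": [0,0,0],"jaw": 0},{"travel": [0,0,-0.5],"twist": [0,0,0],"jaw": 0},{"travel": [0,0,-1.0],"twist": [0,0,0],"jaw": 0},{"travel": [0,0,-1.5],"twist": [0,0,0],"jaw": 0},{"travel": [0,0,-1.5],"twist": [0,0,0],"jaw": 0},{"travel": [0,0,-1.5],"twist": [0,0,0],"jaw": 0},{"travel": [0,0,-1.5],"twist": [0,0,0],"jaw": 0},{"travel": [0.5,0,-1.5],"twist": [0,0,0],"jaw": 0},{"travel": [0.5,0,-1.5],"twist": [0,0,0],"jaw": 0},{"travel": [0,0,0],"twist": [0,0,0],"jaw": 0}]'

```text
time: 26.55
tcp_pos: [0.3674, 0.259, 0.1335]
orientation: [-2.609, -1.319, -0.518]
ft_force: [0.1, 0.3, -0.0]
grip_width: 0.0
finger_force: 0.0
```

```bash
python3 - <<'E'
from arc import *
x,z,al=state();f=bar()
cv2.imwrite("pics/s6.png",cv2.resize(f["color"][80:310,130:360],(600,600),interpolation=cv2.INTER_CUBIC))
C=cloud(viewer.grab_frame("top")).reshape(-1,3)
for n,c,z0,z1 in(("pot",(.7141,.3562),.05,.066),("sleeve",(.5845,.2205),.118,.135),):
    k=C[(np.hypot(C[:,0]-c[0],C[:,1]-c[1])<.045)&(C[:,2]>z0)&(C[:,2]<z1)];print(n,len(k),cv2.minEnclosingCircle(k[:,:2].astype(np.float32)) if len(k)>3 else 0)
E
```

```text
t 26.55 x,y,z(axis) -0.1491 -0.0015 0.1215 alpha 0.39 F [ 0.1  0.3 -0. ] q [ 0.15 -0.38  2.34  0.34  0.93  0.61]
bar phi 172 [0.0952742  0.13567879 0.1553191 ]
pot 451 ((0.7211381793022156, 0.36589300632476807), 0.03764059394598007)
sleeve 212 ((0.5841812491416931, 0.22064904868602753), 0.03192635998129845)
```

View pics/s6.png

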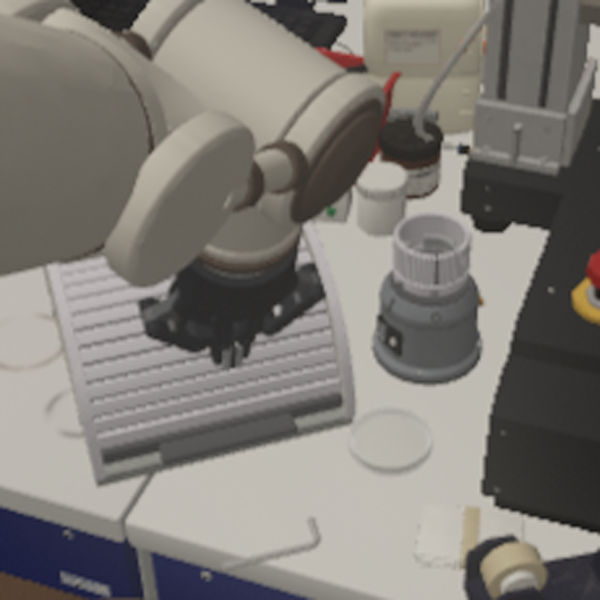

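The shutter is shut, with the bar down at (230,435). The sleeve is still released, the bench items are undisturbed and the arm is clear. I'll hand in.

```bash
python3 -c "
from h import *
print(ticket.finish_job())"
```

```text
the job is handed in; nothing more can be done
None
```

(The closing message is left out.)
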